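Set the sprung prop leg of an icon frame to its red length mark and hold it clamped

TASK

On the plywood jig, push the sprung sliding leg fully home until you feel it seat on its stop, then let it come back out until its black pointer stands on the red band, keeping the orange cam lever open all the while. With the leg held there, squeeze the lever fully closed against the grip plate and finish still holding both, pointer on the band; do not let go, or the springs push the leg out and the lever open. Leave the other things on the table where they are.

Things in the scene. Friction and masses are not known exactly. Their poses are not given: they have to be found in the camera images.
- jig: Fixed plywood board on the table, 180 mm (its x) by 440 mm (its y, -270 to +170), 15 mm thick; origin on the underside below the leg's axis, z up; its axes are used for the parts below, which turn with it. An aluminium tube lies along it (x 0, 32 mm wide, top at 55 mm, y -250 to -109); the leg comes out of it towards +y. White scale strip along the +x side (x 58 to 88 mm, 40 mm high).
- leg_slide (a joint): The leg's travel in m: 0 fully home (seated on its inner stop, towards the jig's -y), 0.10 fully out (towards +y). A hidden spring pushes it out with about 5 N when out and 8 N when home, plus about 1 N of friction; it starts fully out and comes back out by itself when released.
- lever (a joint): Opening of the orange cam lever in rad: 0 fully closed (parallel to the grip plate), 0.30 fully open (where it starts). Turns about a vertical pin on the leg at jig x +10 mm, 48 mm towards +y from grip_centre; a spring opens it: closing takes about 6 to 10 N at grip_centre's place along the lever, and it opens again when released.
- grip_centre (a point): Point on the leg, half-way between the grip plate and the closed lever, at the place to squeeze; 92 mm above the table. It moves with the leg along the jig's y. The head's flat top lies 36 mm below it (56 mm above the table); the plate and lever tops are 118 and 114 mm above the table.
- grip_plate (a point): Aluminium L-shaped grip fixed on the leg. Plate 8 mm thick, along jig y from 22 mm towards -y to 53 mm towards +y of grip_centre, outer face 15 mm on the -x side of grip_centre, height 56 to 118 mm; at its -y end the push rest juts out to -x. This point: on the outer face, beside grip_centre.
- push_rest (a point): Middle of the +y face of the push rest, against which a finger pushes the leg home (towards -y). The face is vertical, reaches from the plate to 58 mm on the -x side of grip_centre, heights 62 to 118 mm, and lies 12 mm towards -y from grip_centre.
- lever_end (a point): Orange lever, 10 mm thick, 95 mm long, 50 mm high (64 to 114 mm above the table). This point: its free end, on its centre line, 89 mm above the table. Closed, its outer face lies 15 mm on the +x side of grip_centre: plate and lever are 30 mm wide together; fully open, about 45 mm at grip_centre and 58 mm at the free end.
- pointer (a point): Tip of the 4 mm wide black pointer that sticks out from the leg to the jig's +x side, beside the white scale strip, 48 mm above the table. It moves with the leg; along the jig's y it lies 8 mm towards +y from grip_centre.
- mark_band (a point): Centre of the top of the red band on the white scale strip, the length mark: 10 mm wide along the jig's y, 24 mm along x, 6 mm high; axes as the jig's; fixed, at a different place along the scale each time.
- wedge: Bystander: loose pale wooden block 30 x 50 x 20 mm lying on the jig board's near side. Origin under its centre.
- jar_orange: Bystander: closed orange jar, diameter 64 mm, 75 mm high. Origin under its centre.
- jar_green: Bystander: closed green jar, diameter 64 mm, 75 mm high. Origin under its centre.
- bowl: Bystander: white bowl, diameter 100 mm, 50 mm high. Origin under its centre.
- tape: Bystander: yellow roll, outer diameter 90 mm, 22 mm high. Origin under its centre.
- spatula: Bystander: spatula lying on the table beyond the jig. Origin under its middle.
- screwdriver: Bystander: screwdriver lying on the table beyond the jig. Origin under its middle.

How it is judged:
On the way, in this order (a step that is already met when the one before it is completed fails the run):
1. the leg is pushed fully home on its stop with the lever open (value of joint leg_slide below 0.003 m and value of joint lever above 0.15 rad), for 0.1 s.
2. the leg is let out and held with its pointer on the red band, lever still open (y of pointer in the frame of mark_band between -0.0055 and 0.0055 m and value of joint lever above 0.15 rad and velocity of joint leg_slide between -0.02 and 0.02 m/s), for 0.2 s.
3. the lever is squeezed closed with the pointer on the band (y of pointer in the frame of mark_band between -0.006 and 0.006 m and value of joint lever below 0.05 rad), for 0.2 s.
At the end, for the whole second after the job is handed in: The fingers still hold the grip plate and the lever (over 2 N on each), the lever is closed (under 0.05 rad), the pointer is within 6 mm of the middle of the red band along the scale, and no bystander has moved 30 mm or more (all of step 3 and contact force between the fingers and plate_face above 2 N and contact force between the fingers and lever_blade above 2 N and distance of each of wedge, jar_orange, jar_green, bowl, tape, spatula, screwdriver from where it was at the start of the episode below 0.03 m); the arm keeps its last pose, push and grip.
It fails at once if the lever is squeezed closed while the pointer is off the red band (value of joint lever below 0.1 rad and not (y of pointer in the frame of mark_band between -0.01 and 0.01 m)).
It fails at once if a bystander is moved (distance of any of wedge, jar_orange, jar_green, bowl, tape, spatula, screwdriver from where it was at the start of the episode above 0.03 m).
It also fails if it takes over 42 s, if anything falls off the work surface, if the arm or the gripper's body presses on something with over 40 N, if the wrist force passes 120 N, or if a joint passes its speed limit or range.

ROBOT

A 6-joint arm with a two-finger parallel gripper is mounted at the origin on the work surface. World frame = base frame: x ahead of the robot, y to its left, z up, the work surface at z = 0. Lengths are in m, angles in rad, forces in N, time in s.
With the tool pointing down it reaches from about 0.375 to 0.975 m from the base axis. Payload 3.8 kg.
Tool frame: the origin (TCP) lies at the very end of the fingers, on their centre line; the grasp point (between the pads) lies 19 mm behind it; z points along the fingers, y is the line along which they close (so a half turn about z gives the same grasp; the last joint's range is limited). The gripper opens to 85 mm and grips with 20 to 120 N. Pads are 22 mm wide; open, the fingers measure 114 mm over their backs; the gripper's body (76 mm by 85 mm) begins 54 mm behind the grasp point. The pads swing forward as they close: fully open they stand 13 mm farther back than shut.
Start: joints at [-1.256, 0.264, 1.604, -0, 1.274, -0.037], TCP at [0.233, -0.634, 0.199] pointing down, gripper open.
Joint ranges: [-2.63, 2.63], [-0.94, 2.18], [0.31, 2.57], [-1.31, 4.45], [0, 2.66], [-2.55, 2.55]. Speed limits (rad/s): [2.57, 2.57, 3.14, 3.14, 3.14, 3.14].

INTERFACE

Orientations are given as [roll, pitch, yaw] about the fixed x, y, z axes, in that order (R = Rz(yaw) Ry(pitch) Rx(roll)).
In Python, from station import bot gives the robot as it stands.
- The arm moves only by the shell command python3 -m crank 'ROWS' [FORCE]. ROWS is JSON, a list of rows, each a list of 3 entries, a list of its own where there are three numbers: the shift along the tool's x, y, z in cm, then the turn, a rotation vector about the tool's x, y, z in rad, then the finger opening in cm, from 0 to 8.54. In form: [[[tx, ty, tz], [wx, wy, wz], grip], ...]. A call has exactly 5 rows; each row shifts and turns the commanded pose from where the row before left it, along the tool's axes as they then stand; what a row does not reach is not made up. A row lasts 1/10 s, in which the tool goes at most 50 mm and 8.59 degrees, less where a joint would pass 70% of its speed; a pose out of reach is approached as far as the arm can. A call is refused whole if a number of a shift passes 5 or a number of a turn 0.15, either way. A call with a gripper value outside its range is refused whole. The fingers move at their own pace and stop on an object; FORCE is the grip in N (left out, the last holds). Time passes only in rows, so rows that do not move let the fingers close, or fill a call up. It gives the time, the measured TCP pose, the force, the opening and the grip force at its end, in the units of the state.
- bot.get_obs(): the state, without advancing time (a new reading comes with each control period).
- bot.grab_frame(name): name is "side" or "top" or "wrist"; returns a dict with "pixels" (480x640x3 uint8, red, green, blue), "fx", "fy", "cx", "cy" (pixels), "xyz" and "attitude" of the camera in the world. Camera axes: x right, y down, z forward; pixel columns grow to the right and rows downward; lengths in m; the calibration is good to about 2 mm. A picture is of the moment at which its call begins. There is no depth.
- bot.job_done(): hands the job in; it is judged then, once.
The state is a dict: "time_s": time; "joint_pos": joint angles; "qvel": joint speeds; "effort": joint torques, N m; "tool_pos": TCP position; "eef_rot": TCP orientation; "ft_force": force on the tool from outside, world axes, zero at the start; "ft_torque": the same for the moment, N m; "finger_gap": opening from 0.0 (shut) to 1.0 (fully open); "finger_force": force on a finger pad.
Only numpy, scipy, OpenCV 4.12 (cv2) and the standard library are available. Lean on these libraries where they do the work, as an engineer would, in place of code of your own. Each camera call takes 0.05 s, during which the arm holds its last target. There are 200 camera calls.

## Working session

There is one attempt and no reset: what is moved stays moved. The work goes in short steps, Python scripts to look and compute and a shell command to move; the robot and the scene stay as the last step left them, time stands still between calls to the robot, and variables do not carry over. Pictures are saved under pics/ and viewed, at most 10 in all, crops included, and the job is handed in when it is done.

```bash
mkdir -p pics; ls
cat > h.py <<'E'
import numpy as np, cv2, json
from station import bot
from scipy.spatial.transform import Rotation as R
def snap(n,f):
    d=bot.grab_frame(n); cv2.imwrite(f'pics/{f}.png',d['pixels'][:,:,::-1])
    json.dump({k:np.array(v).tolist() for k,v in d.items() if k!='pixels'},open(f'pics/{f}.json','w')); return d
def ray(f,u,v):
    d=json.load(open(f'pics/{f}.json')); a=np.array(d['attitude'])
    M=R.from_euler('xyz',a).as_matrix() if a.shape==(3,) else (a if a.shape==(3,3) else None)
    return np.array(d['xyz']), M@np.array([(u-d['cx'])/d['fx'],(v-d['cy'])/d['fy'],1])
def onz(f,u,v,z):
    o,r=ray(f,u,v); return o+r*(z-o[2])/r[2]
def tri(*obs):
    A=np.zeros((3,3));b=np.zeros(3)
    for o in obs:
        c,r=ray(*o); r=r/np.linalg.norm(r); P=np.eye(3)-np.outer(r,r); A+=P;b+=P@c
    return np.linalg.solve(A,b)
E
python3 - <<'E'
from h import *
for n in ('top','side'): snap(n,n+'1'); print(open(f'pics/{n}1.json').read())
print(bot.get_obs())
a=cv2.imread('pics/top1.png')
E
```

```text
pics
{"fx": 515.4133878194905, "fy": 515.4133878194905, "cx": 325.0742002459806, "cy": 245.53045962560358, "xyz": [0.3375614162160936, 0.014775532912670244, 1.1663264401518383], "attitude": [-2.909073668767461, -0.005206471437227078, -1.5405055013860582]}
{"fx": 439.06070819797094, "fy": 439.06070819797094, "cx": 325.6995876112066, "cy": 231.91993147028595, "xyz": [0.4840369698273445, 0.715001293111807, 0.9336412518314332], "attitude": [-2.4432268582593064, 0.0006995670353586725, -2.9989638969493875]}
{'time_s': 0.1, 'joint_pos': array([-1.25592552e+00,  2.64710503e-01,  1.60524617e+00, -1.78679412e-05,
        1.27373007e+00, -3.69304259e-02]), 'qvel': array([ 0.00052717, -0.00078871, -0.00287783, -0.00021871,  0.0005321 ,
        0.00071636]), 'effort': array([ 5.62079622e-04, -5.16706860e+01, -3.68591809e+01, -9.03014802e-05,
        6.30144757e-03, -2.41490028e-05]), 'tool_pos': array([ 0.23234066, -0.63296246,  0.19785987]), 'eef_rot': array([-3.13949936e+00, -6.02554100e-05,  3.51806418e-01]), 'ft_force': array([0.22984816, 0.51137817, 0.07298826]), 'ft_torque': array([-0.02849593,  0.01676287,  0.032293  ]), 'finger_force': 0.0, 'finger_gap': 1.0010101389964048}
```

View pics/top1.png

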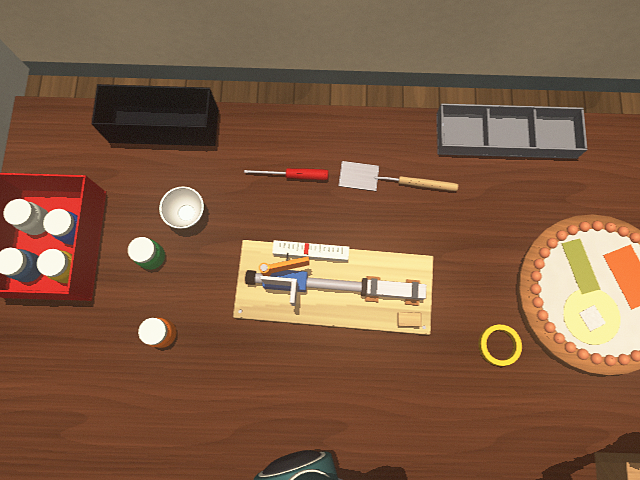

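View pics/side1.png

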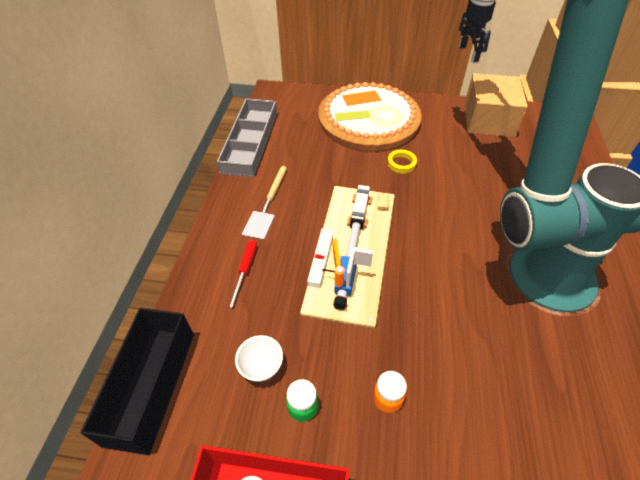

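The pictures show the jig at top-view pixels (235–433, 240–333), with the leg pointing left (world +y) and the scale on the far side. The red band is near (307,248). I'll enlarge both views next.

Run:
```python
from h import *
a=cv2.imread('pics/top1.png')[232:337,230:362]; b=cv2.imread('pics/side1.png')[220:320,300:385]
A=cv2.resize(a,None,fx=6,fy=5.7,interpolation=3) 
cv2.imwrite('pics/c1.png',cv2.resize(a,None,fx=5.5,fy=5.5,interpolation=3))
cv2.imwrite('pics/c2.png',cv2.resize(b,None,fx=6,fy=6,interpolation=3))
```

```text
(no output)
```

View pics/c1.png

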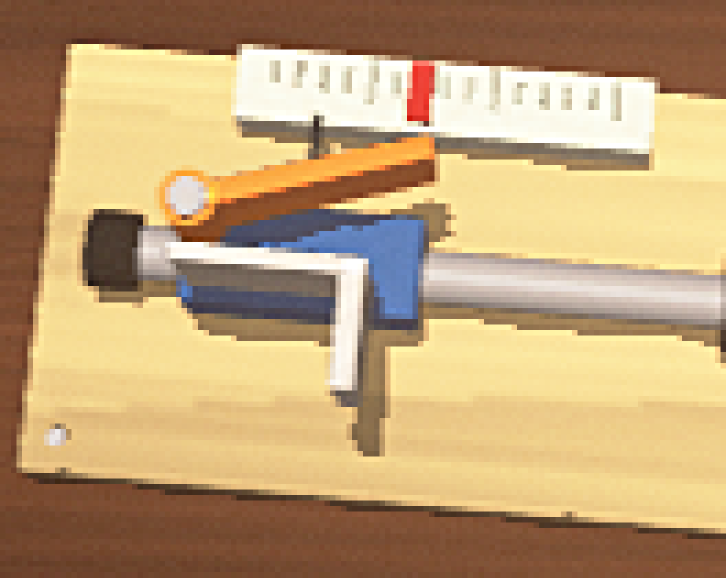

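View pics/c2.png

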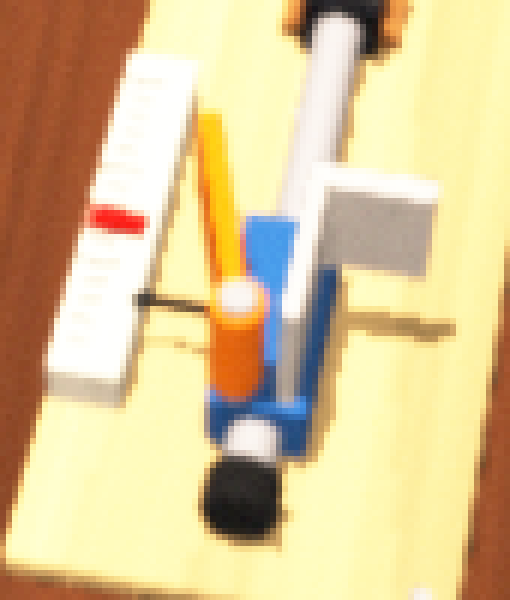

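c1 and c2 show, in crop pixels:

| Feature | c1 | c2 |
|---|---|---|
| Red band | (421,92) | (118,219) |
| Pointer tip | (317,117) | (137,299) |
| Lever pin | (187,195) | (238,295) |
| Push-rest outer top end | (332,388) | (437,195) |
| Plate/rest corner | (368,260) | (322,160) |
| Lever free end | (435,145) | (209,116) |

Next I'll triangulate these points.

Run:
```python
from h import *
T=lambda x,y:('top1',x/5.5+230-.4,y/5.5+232-.4); S=lambda x,y:('side1',x/6+300-.4,y/6+220-.4)
for n,a,b in [('band',(421,92),(118,219)),('ptr',(317,117),(137,299)),('pin',(187,195),(238,295)),('restend',(332,388),(437,192)),('corner',(368,260),(322,160)),('levend',(435,145),(209,116))]:
    p=tri(T(*a),S(*b)); print(n,p.round(4))
c=[onz('top1',*q,.015)[:2] for q in [(242.5,240),(233.5,317.5),(433,255.5),(430.5,333)]]
print(np.round(c,4))
for a,b in((0,2),(1,3)):
    d=c[a]-c[b]; print('yaw',np.arctan2(-d[0],d[1]),np.hypot(*d))
```

```text
band [0.5952 0.059  0.0464]
ptr [0.5818 0.1004 0.0498]
pin [0.5358 0.1423 0.12  ]
restend [0.465  0.0844 0.1219]
corner [0.5121 0.0735 0.1204]
levend [0.5592 0.0504 0.1111]
[[ 0.6173  0.2072]
 [ 0.4397  0.2153]
 [ 0.5946 -0.2304]
 [ 0.4191 -0.2218]]
yaw -0.0518717966748012 0.43826146239214353
yaw -0.04715313376848482 0.4375296967652296
```

```bash
python3 -m crank '[[[2.7,-3.0,0],[0,0,-0.146],8.5],[[3.1,-2.5,0],[0,0,-0.146],8.5],[[3.4,-2.1,0],[0,0,-0.146],8.5],[[3.7,-1.6,0],[0,0,-0.146],8.5],[[3.9,-1.0,0],[0,0,-0.146],8.5]]' 20
python3 -m crank '[[[4,-0.4,0],[0,0,-0.146],8.5],[[4,0.1,0],[0,0,-0.146],8.5],[[3.9,0.7,0],[0,0,-0.146],8.5],[[3.8,1.3,0],[0,0,0],8.5],[[3.8,1.3,0],[0,0,0],8.5]]'
python3 -m crank '[[[3.8,1.3,0],[0,0,0],8.5],[[3.8,1.3,0],[0,0,0],8.5],[[3.8,1.3,0],[0,0,0],8.5],[[3.8,1.3,0],[0,0,0],8.5],[[0,0,0],[0,0,0],8.5]]'
cat > rel.py <<'E'
from h import *
import sys
def rel(p,yaw=1.523):
    o=bot.get_obs(); Rt=R.from_euler('xyz',o['eef_rot']); G=R.from_euler('xyz',[np.pi,0,yaw])
    print('t',o['time_s'],o['tool_pos'].round(4),o['eef_rot'].round(3),'shift cm',(Rt.inv().apply(np.array(p)-o['tool_pos'])*100).round(2),'turn',(Rt.inv()*G).as_rotvec().round(3))
if __name__=='__main__': rel([float(x) for x in sys.argv[1:4]])
E
python3 rel.py .5235 .0949 .2
```

```text
time_s: 0.6
tool_pos: [0.3073, -0.4455, 0.1984]
eef_rot: [-3.141, -0.001, 1.087]
ft_force: [1.1, -1.3, 0.8]
finger_gap: 0.997
finger_force: 0.0
time_s: 1.1
tool_pos: [0.3812, -0.2596, 0.1987]
eef_rot: [-3.141, -0.0, 1.52]
ft_force: [0.5, -0.0, -0.3]
finger_gap: 0.996
finger_force: 0.0
time_s: 1.6
tool_pos: [0.4418, -0.1082, 0.1988]
eef_rot: [3.142, -0.002, 1.525]
ft_force: [0.0, 0.1, -0.3]
finger_gap: 0.992
finger_force: 0.0
t 1.6 [ 0.4418 -0.1082  0.1988] [ 3.142e+00 -2.000e-03  1.525e+00] shift cm [20.66  7.24 -0.08] turn [ 0.    -0.002  0.002]
```

Next I'll go to about 6 cm short of the grip centre and look with the wrist camera.

```bash
python3 -m crank '[[[4,1.4,0],[0,0,0],8.5],[[4,1.4,0],[0,0,0],8.5],[[4,1.4,0],[0,0,0],8.5],[[3,1.4,0],[0,0,0],8.5],[[0,1.6,0],[0,0,0],8.5]]'
python3 -m crank '[[[0,0,0],[0,0,0],8.5],[[0,0,0],[0,0,0],8.5],[[0,0,0],[0,0,0],8.5],[[0,0,0],[0,0,0],8.5],[[0,0,0],[0,0,0],8.5]]'
python3 - <<'E'
from h import *
snap('wrist','w1'); print(open('pics/w1.json').read())
from rel import rel
rel([.5235,.0949,.2])
E
```

```text
time_s: 2.1
tool_pos: [0.5205, 0.0366, 0.1987]
eef_rot: [-3.141, -0.001, 1.523]
ft_force: [0.1, -0.3, 0.5]
finger_gap: 0.996
finger_force: 0.0
time_s: 2.6
tool_pos: [0.52, 0.0333, 0.1992]
eef_rot: [3.142, -0.0, 1.519]
ft_force: [0.1, -0.0, -0.3]
finger_gap: 0.996
finger_force: 0.0
{"fx": 341.8111978185487, "fy": 341.8111978185487, "cx": 321.0618178992623, "cy": 238.13581492762603, "xyz": [0.5244515620980446, 0.10695850129712146, 0.37461689072351817], "attitude": [2.8449147516320616, 2.076783376381286e-06, -0.05070962764491482]}
t 2.65 [0.5201 0.0334 0.1992] [3.141 0.    1.519] shift cm [ 6.16  0.02 -0.08] turn [ 0.     0.    -0.004]
```

View pics/w1.png

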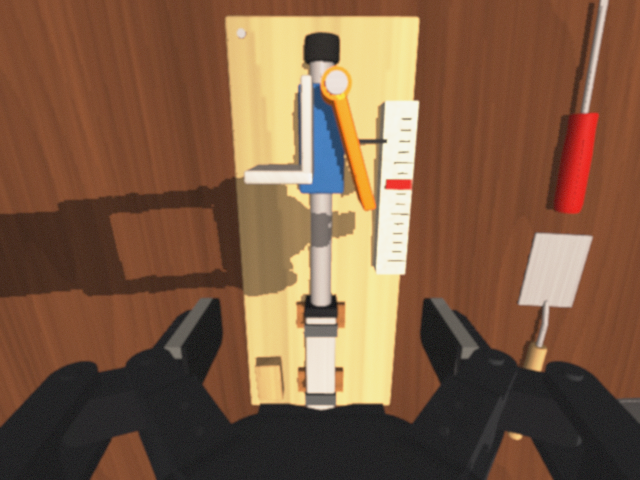

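The wrist view shows the red band at (398,184), the pointer tip at (386,141), the pin at (336,82) and the plate outer face at x≈301. The push-rest +y edge is at y≈170 (x 246–300) and the lever end at (369,208).

Run:
```python
from h import *
P=lambda u,v,z: onz('w1',u,v,z)
psi=-.048; ex=np.array([np.cos(psi),np.sin(psi)]); ey=np.array([-np.sin(psi),np.cos(psi)])
gc=np.array([.5235,.0949])
for n,q in dict(band=(398,184,.046),ptr=(384,141.5,.048),pin=(336.5,82,.12),plateout_top=(302,80,.118),plateout_bot=(301.5,168,.118),rest=(270,170,.118),restend=(246,176,.118),lev=(369,207,.114),bTL=(226,16,.015),bTR=(419,16,.015),bBL=(252,405,.015),bBR=(390,405,.015)).items():
    p=P(*q)[:2]; d=p-gc; print(n,p.round(4),'jig rel gc',(d@ex).round(4),(d@ey).round(4))
a,b,c,d=[P(u,v,.015) for u,v in((226,16),(419,16),(252,405),(390,405))]
for x,y in((a,c),(b,d)): e=x-y; print(np.arctan2(-e[0],e[1]))
print(tri(('w1',336.5,82),('top1',263.6,267.1)),tri(('w1',398,184),('top1',306.1,248.3)))
```

```text
band [0.5958 0.0571] jig rel gc 0.074 -0.0343
ptr [0.5819 0.0971] jig rel gc 0.0582 0.005
pin [0.5367 0.1401] jig rel gc 0.011 0.0458
plateout_top [0.5131 0.1429] jig rel gc -0.0126 0.0474
plateout_bot [0.5088 0.0835] jig rel gc -0.0141 -0.0121
rest [0.4854 0.0832] jig rel gc -0.0375 -0.0135
restend [0.4672 0.0797] jig rel gc -0.0555 -0.0179
lev [0.5588 0.0507] jig rel gc 0.0374 -0.0424
bTL [0.4425 0.2145] jig rel gc -0.0866 0.1156
bTR [0.6195 0.2055] jig rel gc 0.0905 0.1151
bBL [ 0.4182 -0.2237] jig rel gc -0.0898 -0.3232
bBR [ 0.5965 -0.2327] jig rel gc 0.0886 -0.3237
-0.05539766500789162
-0.05240182686411744
[0.53717964 0.14229637 0.11144935] [0.5932522  0.05867032 0.05611779]
```

```bash
python3 -m crank '[[[3.4,0,0],[0,0,0],8.5],[[3.4,0.1,0],[0,0,0],8.5],[[0,0,2],[0,0,0],8.5],[[0,0,2],[0,0,0],8.5],[[0,0,2],[0,0,0],8.5]]'
python3 -m crank '[[[0,0,0],[0,0,0],8.5],[[0,0,2],[0,0,0],8.5],[[0,0,0],[0,0,0],8.5],[[0,0,0],[0,0,0],8.5],[[0,0,0],[0,0,0],8.5]]'
python3 - <<'E'
from h import *
snap('wrist','w2')
from rel import rel
rel([.5245+.051*.008,.0933+.008,.071],1.52)
E
```

```text
time_s: 3.15
tool_pos: [0.525, 0.1021, 0.1388]
eef_rot: [3.141, -0.0, 1.52]
ft_force: [0.1, 1.0, -0.5]
finger_gap: 0.992
finger_force: 0.0
time_s: 3.65
tool_pos: [0.5259, 0.1018, 0.1206]
eef_rot: [3.14, -0.0, 1.52]
ft_force: [0.7, -0.3, 0.3]
finger_gap: 0.998
finger_force: 0.0
t 3.7 [0.526  0.1018 0.1206] [ 3.139 -0.     1.52 ] shift cm [-0.06 -0.12  4.96] turn [ 0.002 -0.    -0.   ]
```

View pics/w2.png

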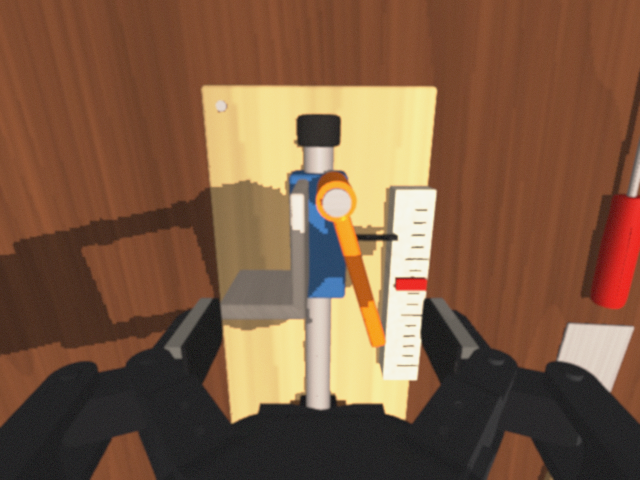

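The wrist view shows the fingers straddling the plate (x≈300) and the open lever (end at 378,342), with the rest in shadow between y 270 and 318. I'll shift 5 mm further towards +y for margin and go down.

```bash
python3 -m crank '[[[0.5,-0.1,0],[0,0,0],8.5],[[0,0,1.3],[0,0,0],8.5],[[0,0,1.3],[0,0,0],8.5],[[0,0,1.2],[0,0,0],8.5],[[0,0,1.2],[0,0,0],8.5]]'
python3 -m crank '[[[0,0,0],[0,0,0],8.5],[[0,0,0],[0,0,0],8.5],[[-0.6,0,0],[0,0,0],8.5],[[-0.6,0,0],[0,0,0],8.5],[[-0.6,0,0],[0,0,0],8.5]]'
```

```text
time_s: 4.2
tool_pos: [0.5233, 0.1067, 0.0672]
eef_rot: [-3.14, 0.0, 1.52]
ft_force: [-0.7, -0.9, -0.7]
finger_gap: 0.994
finger_force: 0.0
time_s: 4.7
tool_pos: [0.5241, 0.0896, 0.07]
eef_rot: [3.14, -0.003, 1.518]
ft_force: [0.3, 7.2, 0.3]
finger_gap: 0.994
finger_force: 2.7
```

```bash
python3 -m crank '[[[-1.5,0,0],[0,0,0],8.5],[[-1.5,0,0],[0,0,0],8.5],[[-1.5,0,0],[0,0,0],8.5],[[-1.5,0,0],[0,0,0],8.5],[[-1,0,0],[0,0,0],8.5]]'
python3 -m crank '[[[-0.8,0,0],[0,0,0],8.5],[[-0.4,0,0],[0,0,0],8.5],[[-0.3,0,0],[0,0,0],8.5],[[-0.3,0,0],[0,0,0],8.5],[[0,0,0],[0,0,0],8.5]]'
```

```text
time_s: 5.2
tool_pos: [0.5202, 0.0202, 0.07]
eef_rot: [3.14, -0.005, 1.517]
ft_force: [-0.2, 9.5, 0.8]
finger_gap: 0.994
finger_force: 4.0
time_s: 5.7
tool_pos: [0.5192, 0.0024, 0.07]
eef_rot: [3.14, -0.004, 1.517]
ft_force: [-0.1, 7.8, 1.4]
finger_gap: 0.996
finger_force: 3.3
```

```bash
python3 -m crank '[[[-0.3,0,0],[0,0,0],8.5],[[-0.3,0,0],[0,0,0],8.5],[[-0.3,0,0],[0,0,0],8.5],[[0,0,0],[0,0,0],8.5],[[0,0,0],[0,0,0],8.5]]'
python3 -m crank '[[[-0.3,0,0],[0,0,0],8.5],[[-0.2,0,0],[0,0,0],8.5],[[-0.1,0,0],[0,0,0],8.5],[[0,0,0],[0,0,0],8.5],[[0,0,0],[0,0,0],8.5]]'
```

```text
time_s: 6.2
tool_pos: [0.5187, -0.0064, 0.07]
eef_rot: [3.141, -0.004, 1.517]
ft_force: [-0.1, 8.1, 1.3]
finger_gap: 0.995
finger_force: 3.5
time_s: 6.7
tool_pos: [0.5186, -0.0086, 0.07]
eef_rot: [3.141, -0.011, 1.514]
ft_force: [1.5, 20.4, 2.3]
finger_gap: 0.996
finger_force: 7.9
```

The leg is seated: force rose from 8 to 20 N at y=-0.0086. Now I'll let it back out.

```bash
python3 -m crank '[[[0.8,0,0],[0,0,0],8.5],[[1.2,0,0],[0,0,0],8.5],[[1.2,0,0],[0,0,0],8.5],[[1.2,0,0],[0,0,0],8.5],[[0.8,0,0],[0,0,0],8.5]]'
python3 -m crank '[[[0.5,0,0],[0,0,0],8.5],[[0.3,0,0],[0,0,0],8.5],[[0,0,0],[0,0,0],8.5],[[0,0,0],[0,0,0],8.5],[[0,0,0],[0,0,0],8.5]]'
python3 - <<'E'
from h import *
d=snap('wrist','w3'); a=d['pixels'][:,:,::-1]
cv2.imwrite('pics/c3.png',cv2.resize(a[140:400,200:460],None,fx=2.3,fy=2.3,interpolation=3))
E
```

```text
time_s: 7.2
tool_pos: [0.5213, 0.0393, 0.0697]
eef_rot: [3.14, -0.001, 1.52]
ft_force: [-0.3, 4.2, 3.5]
finger_gap: 0.996
finger_force: 3.2
time_s: 7.7
tool_pos: [0.5218, 0.0475, 0.0698]
eef_rot: [3.14, -0.002, 1.519]
ft_force: [0.1, 7.6, 4.0]
finger_gap: 0.993
finger_force: 4.3
```

View pics/c3.png

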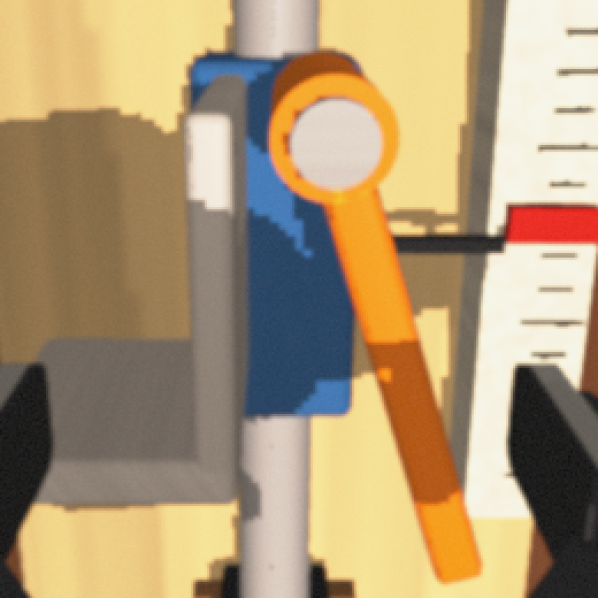

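The crop shows the band spanning rows 206–243 (centre about (550,224)) and the pointer tip at (500,243). The pointer is therefore about 5 mm short.

Run:
```python
from h import *
q=lambda x,y,z:onz('w3',x/2.3+200,y/2.3+140,z)
psi=-.051
ey=np.array([-np.sin(psi),np.cos(psi),0])
b=q(550,224,.046);p=q(500,243,.048);print(b,p,(p-b)@ey, (q(550,206,.046)-q(550,243,.046))@ey)
```

```text
[0.5949921  0.05720916 0.046     ] [0.58136247 0.05325238 0.048     ] -0.004646441152552903 0.010242211738711902
```

```bash
python3 -m crank '[[[0.25,0,0],[0,0,0],8.5],[[0.2,0,0],[0,0,0],8.5],[[0,0,0],[0,0,0],8.5],[[0,0,0],[0,0,0],8.5],[[0,0,0],[0,0,0],8.5]]'
python3 - <<'E'
from h import *
d=snap('wrist','w4'); a=d['pixels'][:,:,::-1]
cv2.imwrite('pics/c4.png',cv2.resize(a[140:400,200:460],None,fx=2.3,fy=2.3,interpolation=3))
E
```

```text
time_s: 8.25
tool_pos: [0.522, 0.0516, 0.0698]
eef_rot: [3.14, -0.001, 1.52]
ft_force: [-0.4, 6.9, 5.3]
finger_gap: 0.999
finger_force: 3.8
```

View pics/c4.png

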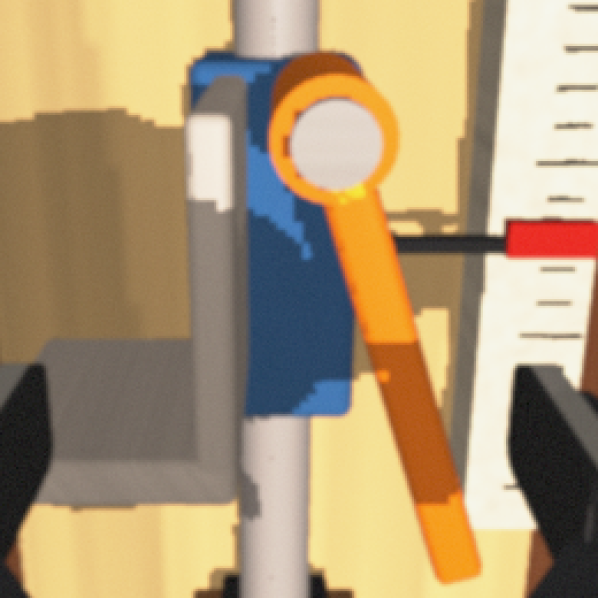

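The pointer is at row 243 and the band spans 221–257 (centre 239), so it is on the band within about 1 mm and the lever is still open. Now I'll squeeze.

```bash
python3 -m crank '[[[0.05,0,0],[0,0,0],6],[[0,0,0],[0,0,0],5],[[0,0,0],[0,0,0],4.5],[[0,0,0],[0,0,0],4],[[0,0,0],[0,0,0],3.5]]' 40
python3 -m crank '[[[0,0,0],[0,0,0],3],[[0,0,0],[0,0,0],2.5],[[0,0,0],[0,0,0],2.5],[[0,0,0],[0,0,0],2.5],[[0,0,0],[0,0,0],2.5]]'
python3 -m crank '[[[0,0,0],[0,0,0],2],[[0,0,0],[0,0,0],2],[[0,0,0],[0,0,0],2],[[0,0,0],[0,0,0],2],[[0,0,0],[0,0,0],2]]'
python3 - <<'E'
from h import *
d=snap('wrist','w5'); a=d['pixels'][:,:,::-1]
cv2.imwrite('pics/c5.png',cv2.resize(a[140:400,200:460],None,fx=2.3,fy=2.3,interpolation=3))
E
```

```text
time_s: 8.8
tool_pos: [0.5239, 0.0521, 0.0714]
eef_rot: [3.137, -0.001, 1.52]
ft_force: [-0.4, 4.4, 10.4]
finger_gap: 0.413
finger_force: 11.0
time_s: 9.3
tool_pos: [0.5206, 0.0522, 0.0718]
eef_rot: [-3.14, -0.001, 1.519]
ft_force: [-11.6, 6.8, 20.7]
finger_gap: 0.333
finger_force: 41.3
time_s: 9.8
tool_pos: [0.5207, 0.0522, 0.0719]
eef_rot: [-3.14, -0.001, 1.519]
ft_force: [-10.3, 6.0, 21.1]
finger_gap: 0.33
finger_force: 41.3
```

View pics/c5.png

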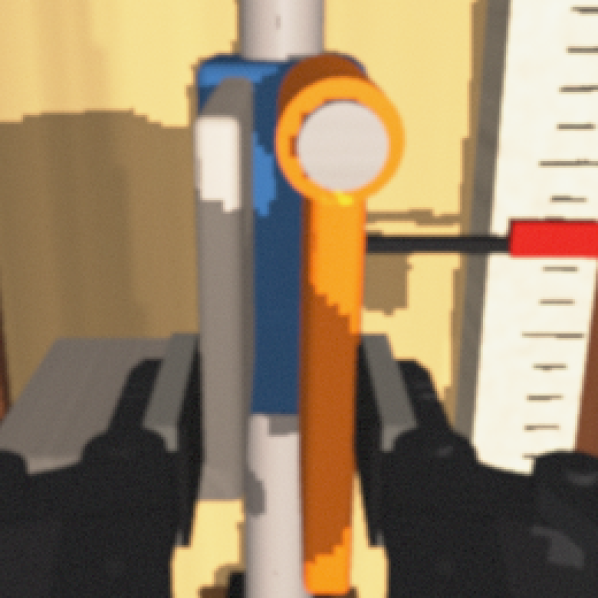

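The lever is parallel to the plate, both pads are holding at 41 N, and the pointer (row 243) is within the band (220–257). I'm handing it in.

```bash
python3 -c "
from station import bot
print(bot.job_done())"
```

```text
the job is handed in; nothing more can be done
None
```

I handed the job in with the leg held about 1 mm from the middle of the red band and the lever squeezed closed against the grip plate at about 41 N. Before that the leg was felt to seat on its stop, and the arm never went near the other things on the table; the hand-in gave no verdict.

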